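Switch on a sequence-interlocked lever bank by feel

ROBOT

A 7-joint arm with a two-finger parallel gripper is mounted at the origin on the work surface. World frame = base frame: x ahead of the robot, y to its left, z up, the work surface at z = 0. Lengths are in mm, angles in rad, forces in N, time in s.
With the tool pointing down it reaches from about 400 to 875 mm from the base axis. Payload 4.4 kg.
Tool frame: the origin (TCP) lies midway between the tips of the shut fingers; the grasp point (between the pads) lies 19 mm behind it (bot.grip_depth is the distance from the TCP to the grasp point, in mm); y points along the fingers, z is the direction in which the jaws open and shut, and the axes are right-handed (so a half turn about y gives the same grasp; the last joint's range is limited). The gripper opens to 85 mm and grips with 20 to 120 N. Pads are 22 mm wide; open, the fingers measure 114 mm over their backs; the gripper's body (76 mm by 85 mm) begins 54 mm behind the grasp point. The pads swing forward as they close: fully open they stand 13 mm farther back than shut.
Start: joints at [1.147, 0.628, 0.038, 1.517, -0.027, 0.996, -0.02], TCP at [227.669, -608.839, 200.413] pointing down, gripper open.
Joint ranges: [-3.06, 3.06], [-0.37, 2.12], [-1.25, 1.32], [0.18, 2.47], [-1.1, 4.24], [0.23, 1.98], [-2.94, 2.94]. Speed limits (rad/s): [2.57, 2.57, 3.14, 3.14, 3.14, 3.14, 3.14].

INTERFACE

Orientations are given as a unit quaternion [x, y, z, w].
In Python, from plant import bot gives the robot as it stands. The module is installed in compiled form; this text tells all that it offers. Calls block until the motion is done:
- bot.movep(position, orientation): joint-space move of the TCP to a pose.
- bot.move_linear(position, rotation=None, rate=150): straight line of the TCP; rotation=None keeps the orientation; rate is the mean speed in mm/s.
- bot.move_joints(angles): joint-space move.
- bot.move_gripper(opening, squeeze=None): opening from 0.0 (shut) to 1.0 (fully open); squeeze is the grip in N (None keeps the last); returns when the fingers have stopped.
- bot.pause(seconds).
- bot.inverse_kinematics(position, orientation): joint angles nearest the present ones, or None.
- bot.read_camera(name): name is "side" or "top" or "wrist"; returns the picture (384x512x3 uint8, red, green, blue); there is no depth.
- bot.get_calibration(name): a dict with "fovy" (degrees; the focal length in pixels is half the picture's height over the tangent of half this angle, whatever the lens; pixels are square), "cx", "cy" (the principal point, pixels), "rvec" (rotation vector, rad) and "tvec" (3), from world to camera coordinates, as OpenCV has them. Camera axes: x right, y down, z forward; pixel columns grow to the right and rows downward; lengths in mm; the calibration is good to about 2 mm. The wrist camera is an equidistant fisheye: a pixel r from the principal point sees the ray r / f radians off the axis. A picture is of the moment at which its call begins: read the wrist's pose just before it. get_calibration takes no time and is no camera call; for the wrist camera it gives the pose at the moment of the call.
A pose or a line that the arm cannot do raises bot.MotionError and nothing moves.
- bot.hand_in(): hands the job in, once; it reports no verdict.
Readings, each from a call of its own:
- bot.current_time(): time.
- bot.current_joint_pos(): joint angles.
- bot.current_joint_velocities(): joint speeds.
- bot.current_joint_efforts(): joint torques, N m.
- bot.current_ee_pos(): TCP position.
- bot.current_orientation(): TCP orientation.
- bot.current_ft_force(): force on the tool from outside, world axes, zero at the start.
- bot.current_ft_torque(): the same for the moment, N m.
- bot.current_finger_gap(): opening from 0.0 (shut) to 1.0 (fully open).
Only numpy, scipy, OpenCV 4.12 (cv2) and the standard library are available. Lean on these libraries where they do the work, as an engineer would, in place of code of your own. Each camera call takes 0.05 s, during which the arm holds its last target.

TASK

Switch the bench supply on: throw all three levers of the grey switch bank over to the far (green) side, fully home, and let go of them. An interlock frees the levers one at a time in an order that nobody has noted and that differs every time, so try them gently: a lever that stops hard after a little play is blocked and must be left until another has been thrown. Never put more than 20 N on the bank or its levers, and leave everything else lying where it is.

Things in the scene. Friction and masses are not known exactly. Their poses are not given: they have to be found in the camera images.
- bank: Grey switch bank, fixed: box 200 (x) x 360 (y) x 100 mm high, three levers along its y, at +70 (left), 0, -70 mm. Origin: centre of its underside; x points to the far side (throw direction), y left, z up. Inside, an unseen interlock: one lever is free at the start, each thrown past 0.62 rad frees the next. Pushed against a block or end stop, a grip gives way only about 1 mm per 7 N.
- lever_left (a joint): The left lever seen from the robot, rad: 0 = off, leaning 0.35 rad from vertical to the bank's -x (near, white plate); 0.70 = on, fully home on its end stop, leaning 0.35 rad to +x (far, green plate). Hinged along the bank's y through its point (0, 0.07, 0.085) m. Starts at 0 to 0.05, stays where left. Free: moves with 2 to 7 N at the grip. Blocked: stops hard at about 0.14.
- lever_middle (a joint): The middle lever seen from the robot, rad: 0 = off, leaning 0.35 rad from vertical to the bank's -x (near, white plate); 0.70 = on, fully home on its end stop, leaning 0.35 rad to +x (far, green plate). Hinged along the bank's y through its point (0, 0, 0.085) m. Starts at 0 to 0.05, stays where left. Free: moves with 2 to 7 N at the grip. Blocked: stops hard at about 0.14.
- lever_right (a joint): The right lever seen from the robot, rad: 0 = off, leaning 0.35 rad from vertical to the bank's -x (near, white plate); 0.70 = on, fully home on its end stop, leaning 0.35 rad to +x (far, green plate). Hinged along the bank's y through its point (0, -0.07, 0.085) m. Starts at 0 to 0.05, stays where left. Free: moves with 2 to 7 N at the grip. Blocked: stops hard at about 0.14.
- knob_left (a point): Centre of the top end of the left lever's round grip, 125 mm from the hinge axis; moves with the lever. The grip is a straight black cylinder 22 mm thick, from 50 to 125 mm from the hinge axis; below it a 12 mm steel rod.
- knob_middle (a point): Centre of the top end of the middle lever's round grip, 125 mm from the hinge axis; moves with the lever. The grip is a straight black cylinder 22 mm thick, from 50 to 125 mm from the hinge axis; below it a 12 mm steel rod.
- knob_right (a point): Centre of the top end of the right lever's round grip, 125 mm from the hinge axis; moves with the lever. The grip is a straight black cylinder 22 mm thick, from 50 to 125 mm from the hinge axis; below it a 12 mm steel rod.
- tape_mid (a point): Roll of pale green tape lying flat on the left end of the bank's top, 92 mm across, 24 mm high; point at its centre. Bystander.
- link_mid (a point): Small dark steel link plate with holes, 70 x 32 x 6 mm, lying on the right end of the bank's top; point at its centre. Bystander.
- scissors_mid (a point): Scissors with orange loops, 190 mm long, lying on the bench at the right; point at the pivot. Bystander.
- screwdriver_grip (a point): Screwdriver with a green handle lying on the bench at the right; point at its handle. Bystander.
- mouse_mid (a point): White computer mouse, 105 x 58 x 30 mm, on the bench at the left; point at its centre. Bystander.
- mug_mid (a point): Blue mug, 80 mm across, 95 mm high, on the bench at the left; point at its centre. Bystander.
- dowel_center (a point): Wooden dowel, 24 mm thick, 120 mm long, lying on the bench at the right, near the robot; point at its centre. Bystander.

How it is judged:
By the outcome, as a careful person would: the job done as asked, in the order asked, and still so for the second after the job is handed in, with the robot touching nothing.
It also fails if it takes over 64 s, if anything falls off the work surface, if the arm or the gripper's body presses on something with over 40 N, if the wrist force passes 120 N, or if a joint passes its speed limit or range.

## Working session

There is one attempt and no reset: what is moved stays moved. The work goes in short steps, each a Python script; the robot and the scene stay as the last script left them, time stands still between calls to the robot, and variables do not carry over. Pictures are saved under pics/ and viewed, and the job is handed in when it is done.

```bash
mkdir -p pics; ls; python3 - <<'E'
from plant import bot
import cv2
for n in ["side","top","wrist"]:
    c=bot.get_calibration(n); print(n,c)
    im=bot.read_camera(n); cv2.imwrite(f"pics/{n}0.png",im[:,:,::-1])
print(bot.current_time(),bot.current_ee_pos(),bot.current_orientation(),bot.current_ft_force(),bot.current_finger_gap())
E
```

```text
pics
side {'fovy': 55.92826870130844, 'cx': 255.51264436976527, 'cy': 185.88851022374726, 'rvec': array([ 2.12905935, -0.11699053,  0.06421045]), 'tvec': array([-489.48092072,  142.52579089, 1289.23314875])}
top {'fovy': 53.078721170958374, 'cx': 258.3130980515574, 'cy': 196.68957062682477, 'rvec': array([ 2.16572944, -2.13996863,  0.13170421]), 'tvec': array([ -30.36786557,  486.35569931, 1220.87682635])}
wrist {'fovy': 65.70646984690485, 'cx': 258.16740130384545, 'cy': 192.00098076755896, 'rvec': array([-2.39193145,  1.65719892,  0.23004586]), 'tvec': array([-650.0163877 ,  -35.26643986,  378.68234642])}
0.15 [ 227.48890424 -608.33921836  199.70231773] [-0.12592817  0.69633009 -0.69531257  0.12572564] [0.37516653 0.29291766 0.27399457] 1.0014112697249258
```

View pics/side0.png

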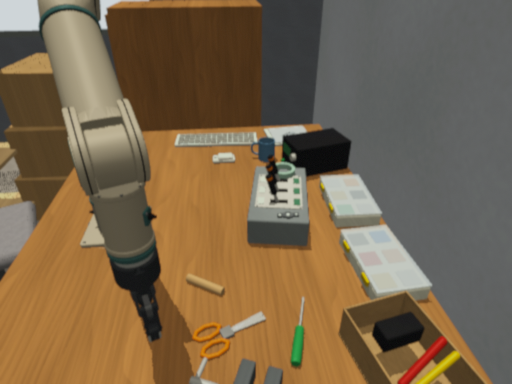

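View pics/top0.png

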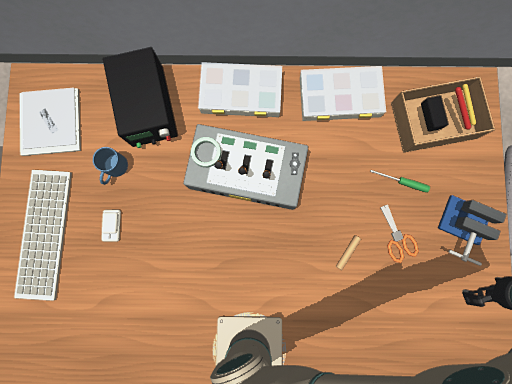

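View pics/wrist0.png

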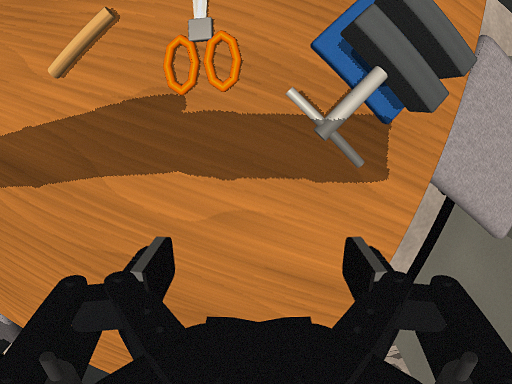

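The bank appears at about (245,165) in the top view and (280,205) in the side view. The levers all lean toward the robot. I'll enlarge both views.

```bash
python3 - <<'E'
import cv2
t=cv2.imread('pics/top0.png')[115:220,175:320]; cv2.imwrite('pics/top0z.png',cv2.resize(t,None,fx=5,fy=5,interpolation=cv2.INTER_CUBIC))
t=cv2.imread('pics/side0.png')[140:255,235:325]; cv2.imwrite('pics/side0z.png',cv2.resize(t,None,fx=5,fy=5,interpolation=cv2.INTER_CUBIC))
E
```

```text
(no output)
```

View pics/top0z.png

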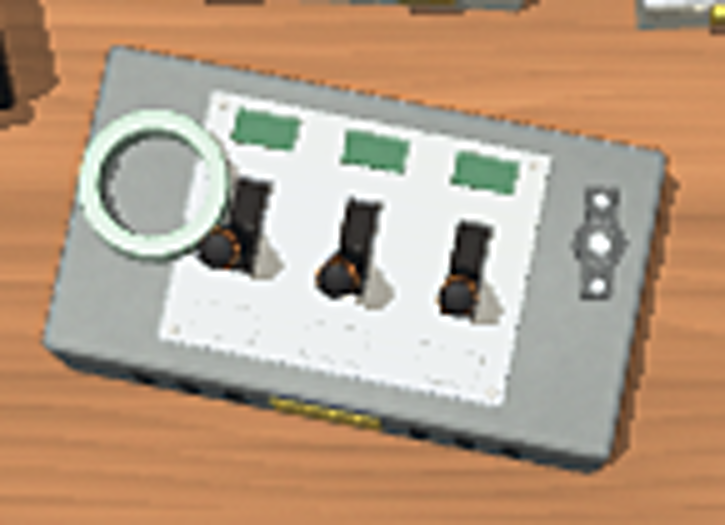

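View pics/side0z.png

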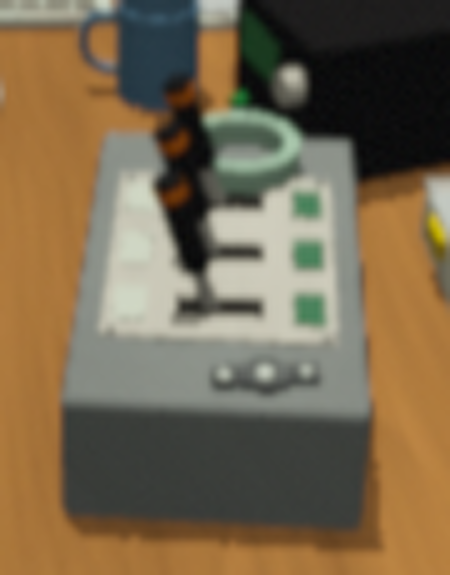

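Top crop: bank corners at about (112,48), (665,153), (600,462), (47,343). Knob ends at (218,248), (338,277), (459,297). Side crop: corners (68,402), (367,410), (352,138), (107,133). Next I fit the bank pose to both views and triangulate the knobs.

```bash
cat > h.py <<'E'
import numpy as np, cv2
from scipy.optimize import least_squares
def K(c):
    f=192/np.tan(np.radians(c['fovy'])/2); return np.array([[f,0,c['cx']],[0,f,c['cy']],[0,0,1]])
def proj(c,P): return cv2.projectPoints(np.float64(P).reshape(-1,1,3),c['rvec'],c['tvec'],K(c),None)[0].reshape(-1,2)
def unz(uv,o): return (np.array(uv,float)+.5)/5-.5+np.array(o)
def Rz(a): return np.array([[np.cos(a),-np.sin(a),0],[np.sin(a),np.cos(a),0],[0,0,1]])
def tri(cs,uvs):
    Ps=[K(c)@np.c_[cv2.Rodrigues(c['rvec'])[0],np.reshape(c['tvec'],(3,1))] for c in cs]
    X=cv2.triangulatePoints(Ps[0],Ps[1],np.float64(uvs[0]).T,np.float64(uvs[1]).T); return (X[:3]/X[3]).T
E
python3 - <<'E'
from h import *
from plant import bot
ct,cs=bot.get_calibration('top'),bot.get_calibration('side')
# order FL FR NR NL
T=unz([(112,48),(665,153),(600,466),(47,343)],(175,115))
S=unz([(352,138),(367,410),(68,402),(107,133)],(235,140))
loc=np.array([[100,180,0],[100,-180,0],[-100,-180,0],[-100,180,0]],float)
def f(p):
    P=loc@Rz(p[2]).T+[p[0],p[1],p[3]]
    return np.r_[(proj(ct,P)-T).ravel(),(proj(cs,P)-S).ravel()]
r=least_squares(f,[550,0,0,100]);print(r.x,r.fun.round(1))
p=r.x
KT=unz([(218,250),(338,279),(459,297)],(175,115));KS=unz([(183,86),(174,135),(172,181)],(235,140))
X=tri([ct,cs],[KT,KS]);print(X.round(1))
L=(X-[p[0],p[1],0])@Rz(p[2]);print('local',L.round(1), 'ang',(np.arctan2(L[:,0],L[:,2]-85)+.35).round(3), np.hypot(L[:,0],L[:,2]-85))
for q in (0,.05):
  M=np.array([[125*np.sin(q-.35),y,85+125*np.cos(q-.35)] for y in (70,0,-70)])@Rz(p[2]).T+[p[0],p[1],0]
  print(q,(proj(ct,M)-KT).round(1).tolist(),(proj(cs,M)-KS).round(1).tolist())
E
```

```text
[ 5.79518334e+02  1.67097909e+01 -1.91155908e-01  9.62195482e+01] [-0.8 -1.4  0.5 -0.2  1.3 -0.6 -2.1  0.7  0.1  0.5  1.   1.5 -1.9 -0.
 -0.6 -0.4]
[[557.8  89.8 197.8]
 [541.8  21.2 196.2]
 [530.9 -47.8 200.5]]
local [[-35.2  67.7 197.8]
 [-37.9  -2.8 196.2]
 [-35.4 -72.5 200.5]] ang [0.048 0.022 0.052] [118.18442989 117.51646826 120.80236255]
0 [[-1.5, 1.5], [-1.4, 0.6], [-1.4, 1.9]] [[-2.5, -1.4], [-1.8, -1.9], [-2.5, -0.9]]
0.05 [[-1.2, -0.6], [-1.0, -1.5], [-0.9, -0.2]] [[-0.9, -1.8], [-0.1, -2.4], [-0.7, -1.4]]
```

```bash
cat >> h.py <<'E'
from scipy.spatial.transform import Rotation as R
YAW=-0.191; BX,BY=579.5,16.7
def orient(sgn,yaw=YAW):
    z=sgn*Rz(yaw)[:,1]; y=np.array([0,0,-1.]); x=np.cross(y,z)
    return R.from_matrix(np.c_[x,y,z]).as_quat()
def W(l,b=None):
    x,y,a=b if b is not None else (BX,BY,YAW)
    return Rz(a)@np.array(l,float)+[x,y,0]
E
python3 - <<'E'
from h import *
from plant import bot
print(R.from_quat(bot.current_orientation()).as_matrix().round(2))
c=bot.get_calibration('wrist');Rm=cv2.Rodrigues(c['rvec'])[0];print('cam',-Rm.T@c['tvec'],Rm[2])
for s in (1,-1):
  for l in ([-150,0,320],[-90,70,172],[60,70,172],[60,-70,172]): print(s,l,bot.inverse_kinematics(W(l),orient(s)))
E
```

```text
[[-0.94 -0.    0.35]
 [-0.35  0.   -0.94]
 [ 0.   -1.   -0.  ]]
cam [ 292.18048763 -585.60589849  372.8572247 ] [-0.25280358 -0.09274455 -0.9630622 ]
1 [-150, 0, 320] [ 0.57721644  0.27359033 -0.94511037  1.88181895  0.24710113  1.10929183
  0.91813871]
1 [-90, 70, 172] [ 0.22401621  0.55798653 -0.71387085  1.91002328  0.47945208  0.85040625
  0.63965047]
1 [60, 70, 172] [ 0.22646977  0.74990288 -0.68942403  1.51653868  0.51886064  1.06392032
  0.79304626]
1 [60, -70, 172] [ 0.44598034  0.70518389 -0.6688994   1.59970767  0.49394081  1.01184712
  1.00579572]
-1 [-150, 0, 320] [ 0.08233745  0.18879697 -0.30212618  1.89259298  0.06372436  1.06942227
 -2.00718918]
-1 [-90, 70, 172] [-0.25833327  0.47357242  0.00475254  1.92343244 -0.00319841  0.74459493
 -2.0135481 ]
-1 [60, 70, 172] [-0.21088539  0.66751543  0.09453982  1.53124445 -0.0720974   0.94624192
 -1.85614287]
-1 [60, -70, 172] [-0.0270603   0.6301148   0.13773583  1.6149492  -0.10316664  0.90364525
 -1.61335281]
```

```bash
python3 - <<'E'
from h import *
from plant import bot
import json
p=bot.current_ee_pos()
bot.move_gripper(0.0,squeeze=30)
bot.move_linear([p[0],p[1],320],rate=250)
out=[]
for i,l in enumerate(([-100,50,310],[-100,-50,310])):
    bot.movep(W(l),orient(-1)); bot.pause(.2)
    c=bot.get_calibration('wrist'); im=bot.read_camera('wrist')
    cv2.imwrite(f'pics/w{i+1}.png',im[:,:,::-1]); out.append({k:np.array(v).tolist() for k,v in c.items()})
    print(bot.current_time(),bot.current_ee_pos(),bot.current_ft_force())
json.dump(out,open('wc.json','w'))
E
```

```text
4.4167 [490.94727208  84.44020764 309.99668491] [ 0.5648555  -0.11071937  0.18070768]
5.15 [472.02366777 -12.20136674 310.01434231] [ 0.39861021 -0.07956698 -0.20754465]
```

```bash
python3 -c "
import cv2
for i in (1,2): cv2.imwrite(f'pics/w{i}z.png',cv2.resize(cv2.imread(f'pics/w{i}.png'),(768,576),interpolation=cv2.INTER_CUBIC))"
```

```text
(no output)
```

View pics/w1z.png

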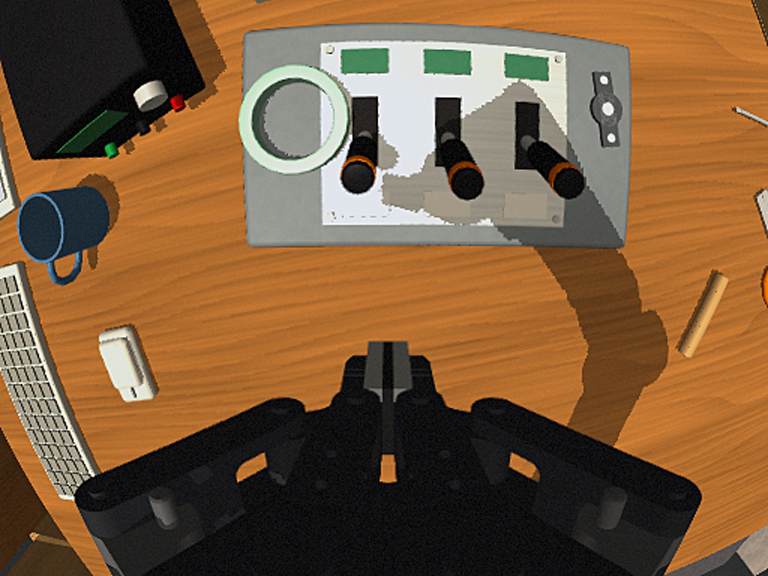

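View pics/w2z.png

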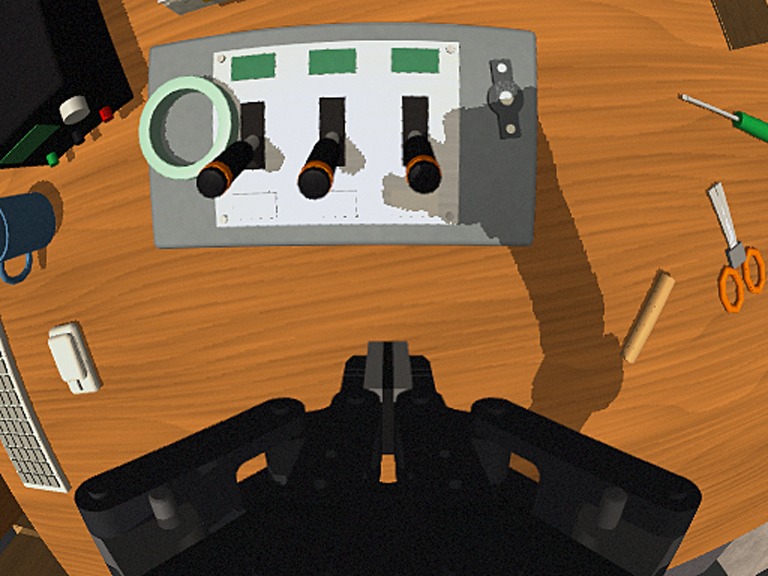

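Both wrist views show all levers leaning to the near side. Knob ends at (358,174), (466,182), (567,180) in view 1 and (214,180), (315,181), (424,176) in view 2. I'll refit using all the views.

```bash
python3 - <<'E'
from h import *
from plant import bot
import json
wc=json.load(open('wc.json'))
def pw(c,P):
    X=np.array(P)@cv2.Rodrigues(np.array(c['rvec']))[0].T+np.array(c['tvec'])
    f=K(c)[0,0]; r=np.hypot(X[:,0],X[:,1]); th=np.arctan2(r,X[:,2]); return f*th[:,None]*X[:,:2]/r[:,None]+[c['cx'],c['cy']]
ct,cs=bot.get_calibration('top'),bot.get_calibration('side')
z=lambda a:(np.array(a,float)+.5)/1.5-.5
C=[z([(244,32),(630,46),(627,241),(247,241)]),z([(150,46),(535,33),(533,244),(154,244)]),
 unz([(112,48),(665,153),(600,466),(47,343)],(175,115)),unz([(352,138),(367,410),(68,402),(107,133)],(235,140))]
KN=[z([(358,174),(466,182),(567,180)]),z([(214,180),(315,181),(424,176)]),
 unz([(218,250),(338,279),(459,297)],(175,115)),unz([(183,86),(174,135),(172,181)],(235,140))]
pr=[lambda P:pw(wc[0],P),lambda P:pw(wc[1],P),lambda P:proj(ct,P),lambda P:proj(cs,P)]
loc=np.array([[100,180,100],[100,-180,100],[-100,-180,100],[-100,180,100]],float)
def f(p,sel):
    P=loc@Rz(p[2]).T+[p[0],p[1],0]
    M=np.array([[125*np.sin(q-.35),y,85+125*np.cos(q-.35)] for y,q in zip((70,0,-70),p[3:])])@Rz(p[2]).T+[p[0],p[1],0]
    return np.concatenate([np.r_[(pr[i](P)-C[i]).ravel(),(pr[i](M)-KN[i]).ravel()] for i in sel])
for sel in ([0,1],[2,3],[0,1,2,3]):
    r=least_squares(f,[579,17,-.19,.02,.02,.02],args=(sel,),loss='soft_l1',x_scale=[1,1,.01,.01,.01,.01]);print(sel,r.x.round(3));print(f(r.x,sel).reshape(-1,7,2).round(1).tolist())
# knob triangulation from wrist pair
def g(X,k): return np.r_[pw(wc[0],[X])[0]-KN[0][k],pw(wc[1],[X])[0]-KN[1][k]]
for k in range(3): print(least_squares(g,[540,20,200],args=(k,)).x.round(1))
E
```

```text
[0, 1] [ 5.82186e+02  1.37090e+01 -1.91000e-01  3.40000e-02 -0.00000e+00
  3.10000e-02]
[[[-1.4, -4.2], [1.5, -2.3], [0.2, 4.1], [-1.5, 2.2], [-0.4, 0.4], [1.9, -0.0], [3.3, 1.0]], [[-1.7, -3.5], [2.3, -4.3], [1.3, 0.5], [-1.5, 1.4], [-3.1, -0.3], [-1.1, 0.1], [0.7, -0.6]]]
[2, 3] [ 5.78833e+02  1.35880e+01 -1.92000e-01  5.00000e-02  2.90000e-02
  5.60000e-02]
[[[0.1, -1.6], [1.6, -0.2], [2.5, -0.5], [-1.3, 0.7], [-0.1, -0.4], [-0.1, -0.4], [0.2, -0.3]], [[0.2, 0.1], [1.1, 1.2], [-2.1, -0.4], [-0.6, -0.9], [-0.9, -1.4], [-0.9, -1.7], [-0.6, -0.9]]]
[0, 1, 2, 3] [ 5.80598e+02  1.39160e+01 -1.90000e-01  4.80000e-02  1.40000e-02
  4.30000e-02]
[[[-1.5, -3.0], [1.5, -1.5], [0.2, 5.1], [-1.3, 3.6], [-0.3, 0.5], [2.2, -0.0], [3.7, 1.1]], [[-1.8, -2.3], [2.3, -3.4], [1.4, 1.4], [-1.3, 2.7], [-3.2, -0.2], [-1.0, 0.1], [0.9, -0.5]], [[-0.1, -2.0], [1.5, -0.9], [2.4, -1.2], [-1.4, 0.3], [-0.2, -0.8], [-0.3, -0.3], [0.0, -0.3]], [[0.5, 0.0], [1.8, 1.1], [-1.4, -0.4], [-0.3, -0.9], [-0.6, -1.5], [-0.9, -1.7], [-0.5, -0.9]]]
[557.2  90.  195.1]
[539.9  22.2 193.9]
[530.3 -47.7 194.6]
```

```bash
sed -i 's/^YAW=.*/YAW=-0.190; BX,BY=580.6,13.9/' h.py; cat >> h.py <<'E'
Z=180
def ex(): return Rz(YAW)[:,0]
def approach(bot,y):
    q=orient(-1)
    p=bot.current_ee_pos()
    x0=-88
    cur=(Rz(YAW).T@(p-[BX,BY,0]))
    bot.move_linear(W([x0,y,max(cur[2],Z)]),q,rate=200)
    if cur[2]>Z+1: bot.move_linear(W([x0,y,Z]),rate=150)
    bot.pause(.15)
    return np.mean([bot.current_ft_force() for _ in range(3)],0)
def push(bot,y,F0,log=True,thr=11.5):
    """returns 'blocked' or 'home'"""
    x=-88.; hist=[]; contact=None; fr=0; pk=0
    while x<25:
        if contact is None: s=2. if x<-74 else 1.
        elif x-contact<5: s=1.
        elif x<-38: s=0.7
        elif x<0: s=4.
        else: s=0.7
        x+=s
        bot.move_linear(W([x,y,Z]),rate=50 if s>2 else 25)
        f=-(bot.current_ft_force()-F0)@ex()
        p=Rz(YAW).T@(bot.current_ee_pos()-[BX,BY,0])
        hist.append((round(x,1),round(p[0],1),round(f,1)))
        if contact is None and f>1.5: contact=x
        pk=max(pk,f)
        if f>thr:
            res='home' if x>2 else 'blocked'; break
    else: res='overrun'
    bot.move_linear(W([x-3,y,Z]),rate=60)
    bot.move_linear(W([-88,y,Z]),rate=200)
    print(y,res,'contact',contact,'end',x,'t',bot.current_time()); 
    if log: print(hist)
    return res
E
python3 - <<'E'
from h import *
from plant import bot
F0=approach(bot,-70); print(F0,bot.current_time())
push(bot,-70,F0)
E
```

```text
[ 0.24344064  0.23659645 -0.64866185] 6.6
-70 overrun contact None end 25.0 t 34.05
[(-86.0, np.float64(-85.6), np.float64(0.4)), (-84.0, np.float64(-83.8), np.float64(-0.1)), (-82.0, np.float64(-81.8), np.float64(-0.1)), (-80.0, np.float64(-79.9), np.float64(0.1)), (-78.0, np.float64(-77.8), np.float64(0.8)), (-76.0, np.float64(-75.9), np.float64(1.0)), (-74.0, np.float64(-73.9), np.float64(1.1)), (-73.0, np.float64(-72.9), np.float64(-0.0)), (-72.0, np.float64(-72.0), np.float64(0.7)), (-71.0, np.float64(-70.9), np.float64(-0.4)), (-70.0, np.float64(-69.9), np.float64(0.4)), (-69.0, np.float64(-68.9), np.float64(-0.5)), (-68.0, np.float64(-67.9), np.float64(-0.9)), (-67.0, np.float64(-66.9), np.float64(0.5)), (-66.0, np.float64(-65.9), np.float64(1.1)), (-65.0, np.float64(-64.9), np.float64(0.1)), (-64.0, np.float64(-63.9), np.float64(0.9)), (-63.0, np.float64(-62.9), np.float64(-0.1)), (-62.0, np.float64(-61.9), np.float64(0.5)), (-61.0, np.float64(-60.9), np.float64(-0.7)), (-60.0, np.float64(-59.9), np.float64(-0.2)), (-59.0, np.float64(-58.9), np.float64(0.1)), (-58.0, np.float
[... 2994 characters left out ...]
t64(0.4)), (10.0, np.float64(10.1), np.float64(0.2)), (11.0, np.float64(11.1), np.float64(0.1)), (12.0, np.float64(12.1), np.float64(0.9)), (13.0, np.float64(13.1), np.float64(0.7)), (14.0, np.float64(14.1), np.float64(1.1)), (15.0, np.float64(15.1), np.float64(0.2)), (16.0, np.float64(16.1), np.float64(0.2)), (17.0, np.float64(17.0), np.float64(-0.9)), (18.0, np.float64(18.1), np.float64(0.0)), (19.0, np.float64(19.1), np.float64(0.2)), (20.0, np.float64(20.0), np.float64(0.7)), (21.0, np.float64(21.1), np.float64(0.6)), (22.0, np.float64(22.0), np.float64(0.7)), (23.0, np.float64(23.0), np.float64(0.3)), (24.0, np.float64(24.0), np.float64(0.0)), (25.0, np.float64(25.1), np.float64(-0.8))]
```

No contact at all, and the overrun cost a lot of time. I'll look before doing anything else.

```bash
python3 - <<'E'
from h import *
from plant import bot
ims=[bot.read_camera(n)[:,:,::-1] for n in ('side','wrist')]
a=cv2.resize(ims[0][130:260,225:335],(440,520),interpolation=cv2.INTER_CUBIC)
cv2.imwrite('pics/s3.png',a); cv2.imwrite('pics/w3.png',ims[1])
E
```

```text
(no output)
```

View pics/s3.png

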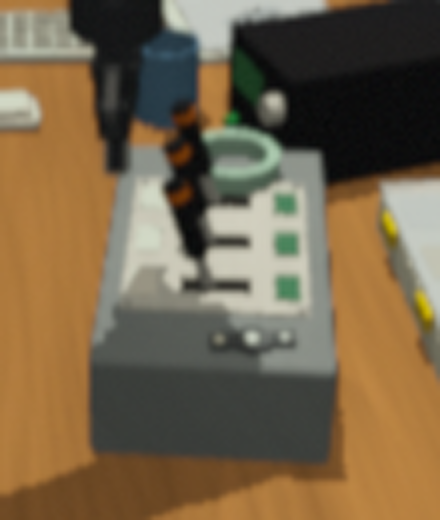

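View pics/w3.png

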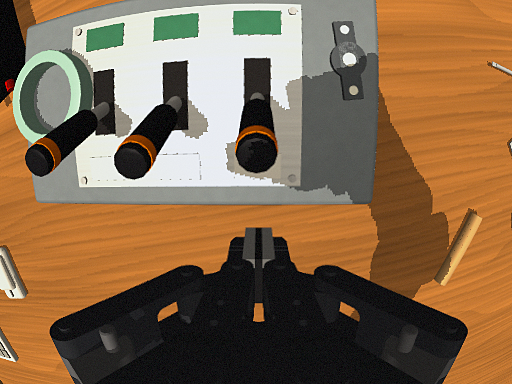

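```bash
python3 - <<'E'
from h import *
from plant import bot
p=bot.current_ee_pos();print(p,Rz(YAW).T@(p-[BX,BY,0]),bot.current_time())
cs=bot.get_calibration('side');print(proj(cs,[p]), (proj(cs,[p])-[225,130])*4)
for v in (W([-88,-70,180]),W([-43,-70,202]),W([-88,70,180])): print((proj(cs,[v])-[225,130])*4)
c=bot.get_calibration('wrist');X=cv2.Rodrigues(c['rvec'])[0]@p+c['tvec'];r=np.hypot(*X[:2]);print(X, K(c)[0,0]*np.arctan2(r,X[2])*X[:2]/r+[c['cx'],c['cy']])
E
```

```text
[482.7586283  -38.41839271 180.14368807] [-86.19984754 -69.85509655 180.14368807] 34.15
[[253.86993108 180.5084553 ]] [[115.47972433 202.03382121]]
[[113.31358244 202.18169706]]
[[167.67550478 181.60806663]]
[[126.3779967  122.99145734]]
[ -0.72096169  19.84091632 185.35874729] [257.0153586  223.70527682]
```

```bash
python3 - <<'E'
from h import *
from plant import bot
print(bot.current_finger_gap(),bot.current_orientation(),orient(-1))
im=bot.read_camera('side')[:,:,::-1][100:200,225:300]; cv2.imwrite('pics/s4.png',cv2.resize(im,None,fx=8,fy=6,interpolation=cv2.INTER_NEAREST))
E
```

```text
-0.0012492432081027869 [ 0.06789682  0.70403897 -0.70376265 -0.06661296] [ 0.06707415  0.70391836 -0.70391836 -0.06707415]
```

View pics/s4.png

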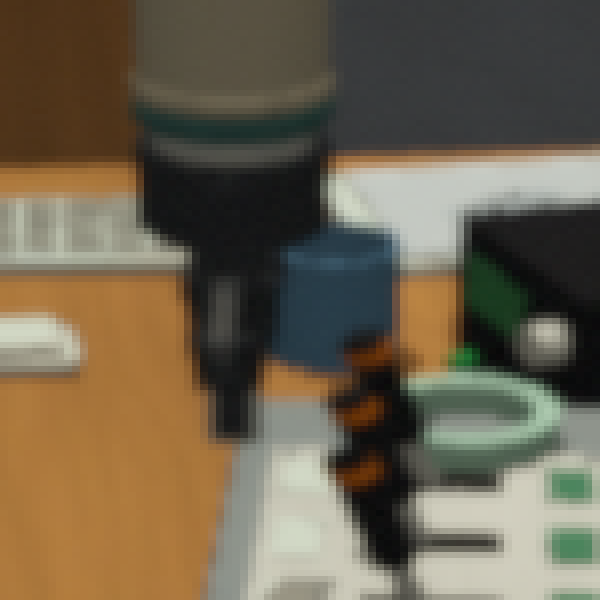

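The true fingertips sit about 25–30 mm higher than the reported TCP. The side view puts the tip on row 173 where 180.5 was predicted, and the wrist view agrees, so the fingers passed over the knob. I'll lower Z to 152 and use fewer, better-placed steps because time is now limited.

```bash
cat > p2.py <<'E'
from h import *
from plant import bot
Z=152
E_=ex(); N=2
def force(F0): return -(np.mean([bot.current_ft_force() for _ in range(N)],0)-F0)@E_
def go(x,y,rate): bot.move_linear(W([x,y,Z]),rate=rate)
def attempt(y,x1=-54.,xfree=-40.,xh=2.,xmax=22.,s1=1.2,s2=1.0,thr=3.5):
    t0=bot.current_time(); F0=np.mean([bot.current_ft_force() for _ in range(3)],0)
    go(x1,y,60); f=force(F0); H=[(x1,round(f,1))]; fr=f; x=x1; res=None
    t1=bot.current_time()
    if f>10: res='blocked'
    while res is None and x<xfree:
        x+=s1; go(x,y,25); f=force(F0); H.append((round(x,1),round(f,1)))
        if f>max(fr,1)+thr or f>11: res='blocked'
        else: fr=max(fr,f) if fr<1.5 else fr
    t2=bot.current_time()
    if res is None:
        if fr<1.3: print('NO CONTACT?')
        else:
            go(xh,y,80); f=force(F0); fr=f; x=xh; H.append((x,round(f,1)))
            while x<xmax:
                x+=s2; go(x,y,25); f=force(F0); H.append((round(x,1),round(f,1)))
                if f>fr+5 or f>12.5: res='home'; break
                fr=min(max(fr,f),8) if fr<1.5 else fr
    go(-80,y,180)
    print(y,res,H,'t',[round(a,2) for a in (t0,t1,t2,bot.current_time())]); return res
E
python3 - <<'E'
from p2 import *
go(-80,-70,100); print(bot.current_time())
attempt(-70)
E
```

```text
34.6417
-70 home [(-54.0, np.float64(-0.6)), (-52.8, np.float64(0.3)), (-51.6, np.float64(3.4)), (-50.4, np.float64(2.7)), (-49.2, np.float64(2.7)), (-48.0, np.float64(2.8)), (-46.8, np.float64(2.4)), (-45.6, np.float64(3.4)), (-44.4, np.float64(2.2)), (-43.2, np.float64(2.0)), (-42.0, np.float64(2.5)), (-40.8, np.float64(1.5)), (-39.6, np.float64(1.8)), (2.0, np.float64(-0.5)), (3.0, np.float64(-0.8)), (4.0, np.float64(1.5)), (5.0, np.float64(2.5)), (6.0, np.float64(3.9)), (7.0, np.float64(3.0)), (8.0, np.float64(3.0)), (9.0, np.float64(3.0)), (10.0, np.float64(2.4)), (11.0, np.float64(2.0)), (12.0, np.float64(2.4)), (13.0, np.float64(3.6)), (14.0, np.float64(5.5)), (15.0, np.float64(7.6))] t [34.64, 35.23, 38.23, 42.82]
```

```bash
python3 - <<'E'
from p2 import *
im=bot.read_camera('side')[:,:,::-1][130:260,225:335]; w=bot.read_camera('wrist')[:,:,::-1]
cv2.imwrite('pics/c5.png',np.hstack([cv2.resize(im,(325,384),interpolation=cv2.INTER_CUBIC),w[:,:450]]))
E
```

```text
(no output)
```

View pics/c5.png

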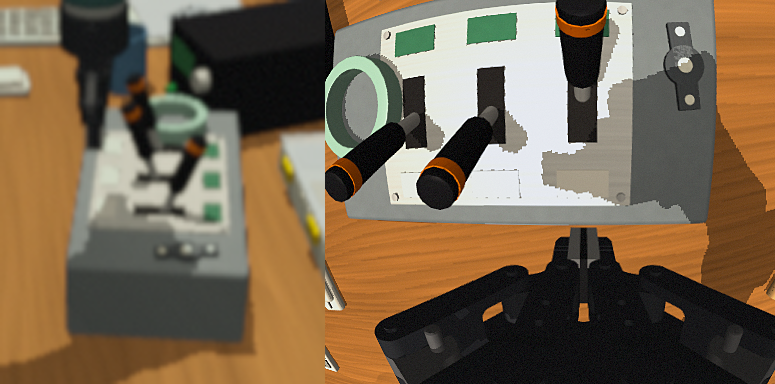

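The right lever was free. It is now on the green side, and the force rose against its end stop. Middle is next, using the contact positions just learned.

```bash
cat >> p2.py <<'E'
def att2(y,xs=-68.,x1=-45.,xfree=-35.5,xh=8.5,xmax=19.,s1=2.,s2=1.):
    go(xs,y,200); F0=np.mean([bot.current_ft_force() for _ in range(3)],0)
    go(x1,y,45); f=force(F0); H=[(x1,round(f,1))]; x=x1; res=None
    if f>9: res='blocked'
    while res is None and x<xfree:
        x+=s1; go(x,y,30); f=force(F0); H.append((round(x,1),round(f,1)))
        if f>9: res='blocked'
    t2=bot.current_time()
    if res is None:
        if max(h[1] for h in H)<1.3: res='nocontact'
        else:
            go(xh,y,65); f=force(F0); x=xh; H.append((x,round(f,1))); n=0
            while x<xmax:
                x+=s2; go(x,y,25); f=force(F0); H.append((round(x,1),round(f,1)))
                if f>9.5: res='home'; break
    go(-72,y,200)
    print(y,res,[(float(a),float(b)) for a,b in H],'t',round(t2,2),round(bot.current_time(),2)); return res
E
python3 - <<'E'
from p2 import *
att2(0)
E
```

```text
0 blocked [(-45.0, 10.0)] t 44.08 44.37
```

```bash
python3 - <<'E'
from p2 import *
im=bot.read_camera('side')[:,:,::-1][150:220,235:310]; w=bot.read_camera('wrist')[:,:,::-1]
cv2.imwrite('pics/c6.png',np.hstack([cv2.resize(im,(411,384),interpolation=cv2.INTER_CUBIC),w[:,:380]]))
F=np.array([bot.current_ft_force() for _ in range(3)]);print(F.round(1).tolist(),bot.current_time())
E
```

```text
[[0.4, -0.4, 0.2], [0.4, -0.4, 0.2], [0.4, -0.4, 0.2]] 44.4667
```

View pics/c6.png

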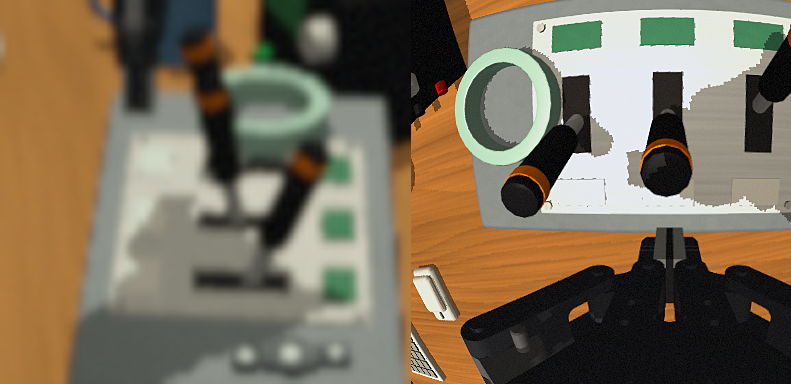

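The middle lever has moved to the end of its play and stopped hard, so it is blocked. I'm leaving it and trying the left.

```bash
python3 - <<'E'
from p2 import *
att2(70,x1=-49.,xfree=-38.5)
E
```

```text
70 home [(-49.0, -0.1), (-47.0, 2.0), (-45.0, 1.6), (-43.0, 1.9), (-41.0, 1.4), (-39.0, 1.2), (-37.0, 0.9), (8.5, -0.9), (9.5, 0.0), (10.5, 1.9), (11.5, 1.9), (12.5, 1.8), (13.5, 5.7), (14.5, 5.8), (15.5, 8.5), (16.5, 9.9)] t 47.04 50.48
```

```bash
python3 - <<'E'
from p2 import *
att2(0,xs=-66,x1=-48.5,xfree=-41)
E
```

```text
0 home [(-48.5, 0.1), (-46.5, 1.5), (-44.5, 3.2), (-42.5, 2.4), (-40.5, 1.8), (8.5, 1.0), (9.5, 1.7), (10.5, 2.9), (11.5, 2.1), (12.5, 3.4), (13.5, 5.1), (14.5, 7.2), (15.5, 8.7), (16.5, 10.0)] t 52.52 56.02
```

```bash
python3 - <<'E'
from p2 import *
im=bot.read_camera('side')[:,:,::-1]; w=bot.read_camera('wrist')[:,:,::-1];t=bot.read_camera('top')[:,:,::-1]
cv2.imwrite('pics/top7.png',t);cv2.imwrite('pics/side7.png',im);cv2.imwrite('pics/w7.png',w)
cv2.imwrite('pics/c7.png',np.hstack([cv2.resize(im[150:220,235:310],(411,384),interpolation=cv2.INTER_CUBIC),w[:,60:440]]))
cv2.imwrite('pics/t7.png',cv2.resize(t[100:280,90:450],None,fx=2,fy=2))
print(bot.current_time())
E
```

```text
56.1667
```

View pics/c7.png

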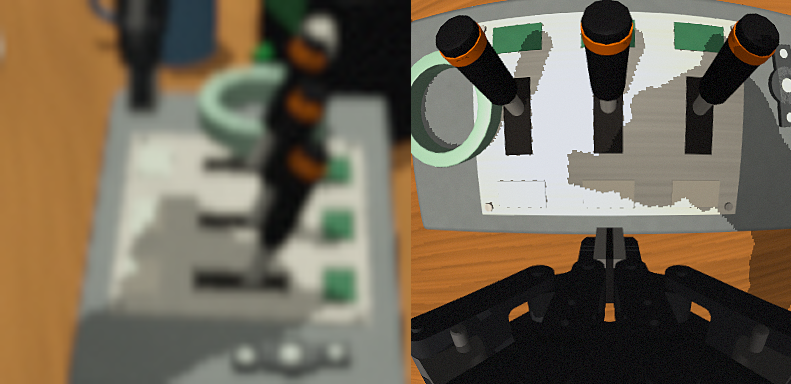

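View pics/t7.png

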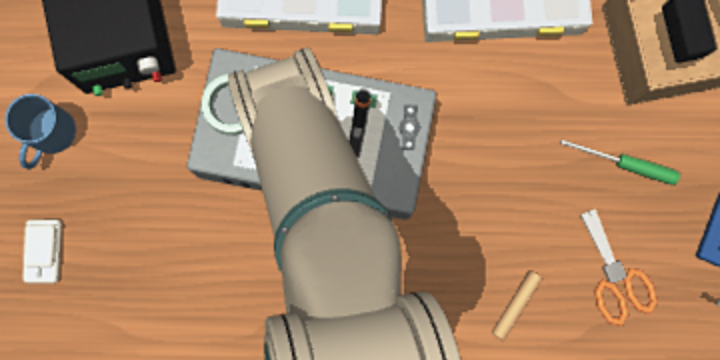

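All three levers are on the green side. The right one was pressed home with less force than the others, so I'll press it once more before handing in.

```bash
python3 - <<'E'
from p2 import *
y=-70
go(-70,y,200); F0=np.mean([bot.current_ft_force() for _ in range(3)],0)
go(10,y,110); H=[]
for x in (13.5,15,16,17):
    if bot.current_time()>60: break
    go(x,y,25); f=force(F0); H.append((x,round(float(f),1)))
    if f>9: break
go(-60,y,200)
print(H,bot.current_time(),(bot.current_ft_force()-F0).round(2))
w=bot.read_camera('wrist')[:,:,::-1]; cv2.imwrite('pics/w8.png',w)
bot.hand_in(); print(bot.current_time())
E
```

```text
[(13.5, 3.0), (15, 6.8), (16, 8.0), (17, 9.7)] 59.1167 [ 0.37 -0.31 -0.29]
the job is handed in; nothing more can be done
the job is handed in; nothing more can be done
```

View pics/w8.png

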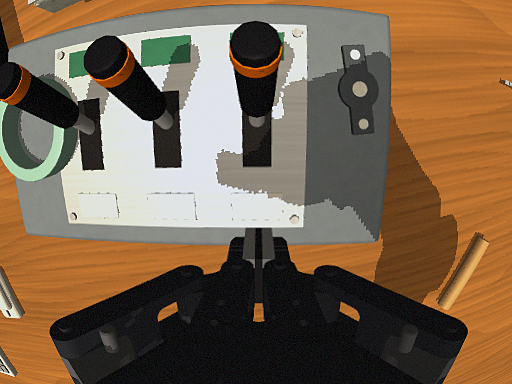

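All three levers are over on the green side and pressed home, and I handed the job in at about 59 s with the gripper clear. They came free in the order right, left, middle. On its first try the middle lever stopped hard after its play at about 10 N, so I left it until last.

**Last checks**
- **Levers:** each one was pushed until the force climbed against its end stop, to about 10 N. I pressed the right lever a second time because its first push only reached 7.6 N.
- **Pictures:** the final views show all three leaning to the far side. The wrist force was back to about zero once the gripper had moved away.
- **Bystanders:** I judged these by eye only. The tape, link plate, mouse, mug, dowel, scissors and screwdriver look unmoved.

**What went wrong or disagreed**
- **First sweep missed:** it passed over the right knob and cost about 27 s. In both cameras the true fingertips sat about 25–30 mm higher than the reported TCP, so I lowered the tool by 28 mm. I did not find the cause.
- **Forces between steps:** I only read the force after each step. The highest reading was 10.0 N, but brief peaks in between were not seen.
- **Bank position:** the camera fit left errors of up to about 5 px. I set the final positions by contact instead, and did not measure the final lever angles from the images.

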